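# Level the balance and lock its levelling post

### The job

The balance is out of level because its front right post is too low. With that post's lock ring still slack and left where it is, turn the knob in its middle until the bubble sits centred in the black circle of the level, then, without disturbing that setting, screw the lock ring down until you feel it nip up firmly on its washer - do not force it. Do not lean on the weighing pan or push the loose things beside it about.

Things in the scene. Friction and masses are not known exactly. Their poses are not given: they have to be found in the camera images.
- levelling_base: Fixed feet of a three-armed levelling base under a small white balance whose display faces the robot. Origin: on the bench, on the upright axis of the front right post, the one to set; z up, x to the balance's back, y to its left. The other posts, at (0, 0.251) and (0.2175, 0.1256), look the same but are set, locked and do not turn. The housing spans x 30 to 186, y 60 to 192 mm, 85 mm high.
- knob_grip (a point): Centre of the front right post's levelling knob: upright black knurled cylinder, 26 mm diameter, 26 mm tall, this point 79 mm above the bench. On a 10 mm screw, its underside 6 to 10 mm above the lock ring's top. Turns about the vertical with about 0.05 N m, stays where left, does not rise or sink; clockwise from above raises this corner.
- ring_grip (a point): Centre, at mid height, of the post's lock ring: knurled bright ring under the knob on the same axis, 54 mm diameter, 16 mm tall, this point about 50 mm above the bench. The cast arm under it is 40 mm wide, its top 36 mm above the bench, and runs from the post to the middle of the base. The ring turns independently of the knob; clockwise from above screws it down, 0.64 mm a radian.
- ring_mark (a point): Small dark index line on the top edge of the lock ring, 24 mm from its axis: shows whether the ring has turned.
- lock_ring: The same ring; origin on its axis at its underside, z up, index line on its -x side. Starts slack, an unknown 0.6 to 2.2 rad short of its washer. Drag of 0.12 N m opposes any motion; on the washer a spring torque rises 0.8 N m per radian on top. Right is 0.15 to 0.5 N m beyond the drag, best 0.28; 0.58 is forced. Let go, it eases back up to half a radian and stays tight.
- spring_washer: Flat dark steel washer, 47 mm diameter, 2 mm thick, on the arm directly under the lock ring (top about 42 mm above the bench); origin at the centre of its underside.
- bubble (a point): Centre of the bubble of the round level, 9 mm diameter, pale, under the level's open window. It moves in a line 3 mm for each radian of the knob: towards the front right post when the knob turns clockwise. At the start it stands 2.7 to 7.8 mm from the middle on the side away from that post.
- level_centre (a point): Centre of the round bull's-eye level (41 mm metal rim, black circle of 13.6 mm diameter) on top of the balance's housing, front right, 91 mm above the bench: where the bubble must be. The bubble lies centred when this point and the bubble's agree.
- weigh_pan: Round steel weighing pan, 94 mm diameter, its top 96 mm above the bench; origin at the centre of its underside. Not to be leant on.
- weight_200g: Polished steel weight, 30 mm diameter, 52 mm tall, standing loose to the right of the post; origin at the centre of its underside.
- weight_100g: Polished steel weight, 24 mm diameter, 42 mm tall, standing loose; origin at the centre of its underside.
- scoop: White powder scoop, 30 x 109 x 19 mm, lying loose; origin under its middle.
- blue_pen: Pen, 10 x 129 x 11 mm, lying loose; origin under its middle.

How it is judged (in metres and radians):
On the way, in this order (a step that is already met when the one before it is completed fails the run):
1. the knob has been set: the bubble is centred within 2 mm while the lock ring is still slack on its washer and has not been turned (its index line within 6 mm of where it was) (horizontal distance between bubble and level_centre below 0.002 m and distance of ring_mark from where it was at the start of the episode below 0.006 m and contact force between lock_ring and spring_washer below 1 N), for 0.3 s.
2. the lock ring has been nipped up: it has borne on its washer with more than 8 N (0.15 N m beyond its drag) (contact force between lock_ring and spring_washer above 8 N), for 0.1 s.
At the end, for the whole second after the job is handed in: The bubble is within 2 mm of the level's centre and the released lock ring still bears on its washer with more than 4 N (horizontal distance between bubble and level_centre below 0.002 m and contact force between lock_ring and spring_washer above 4 N); the robot touches nothing.
It fails at once if the lock ring is forced: it bears on its washer with more than 32 N (0.58 N m beyond its drag) (contact force between lock_ring and spring_washer above 32 N).
It fails at once if the robot leans on the weighing pan with more than 5 N (contact force between any of the arm, the fingers and weigh_pan above 5 N).
It fails at once if a loose thing beside the balance is pushed more than 3 cm (distance of any of weight_200g, weight_100g, scoop, blue_pen from where it was at the start of the episode above 0.03 m).
It also fails if it takes over 61 s, if anything falls off the work surface, if the arm or the gripper's body presses on something with over 40 N, if the wrist force passes 120 N, or if a joint passes its speed limit or range.

### The arm

A 6-joint arm with a two-finger parallel gripper is mounted at the origin on a cart in front of the work surface, level with it; the furniture and walls round the work are solid. World frame = base frame: x ahead of the robot, y to its left, z up, the work surface at z = 0. Lengths are in m, angles in degrees, forces in N, time in s.
With the tool pointing down it reaches from about 0.4 to 0.825 m from the base axis. Payload 7 kg.
Tool frame: the origin (TCP) lies midway between the tips of the shut fingers; the grasp point (between the pads) lies 19 mm behind it (r.grip_point_offset is the z of the grasp point in the tool frame, in m); z points along the fingers, y is the line along which they close (so a half turn about z gives the same grasp; the last joint's range is limited). The gripper opens to 88 mm and grips with 3 to 60 N. Pads are 19 mm wide; open, the fingers measure 130 mm over their backs; the gripper's body (78 mm by 193 mm) begins 47 mm behind the grasp point.
Start: joints at [-57.748, 20.546, 0.682, 0, -70.136, -16.507], TCP at [0.183, -0.65, 0.227] pointing down, gripper open.
Joint ranges: [-176.03, 176.03], [-82.01, 121.73], [-58.28, 71.71], [-173.87, 95.51], [-174.79, -0.11], [-173.66, 173.66]. Speed limits (degrees/s): [136.94, 136.94, 172.46, 180, 180, 180].

### API

Orientations are given as [roll, pitch, yaw] about the fixed x, y, z axes, in that order (R = Rz(yaw) Ry(pitch) Rx(roll)).
In Python, from plant import r, viewer, recognise, outline_of, pinpoint gives the robot as it stands.
- The arm moves only by the tool move_arm, never from a script. Its argument "targets" is a list of rows, each a list of 2 entries, a list of its own where there are three numbers: the shift along the tool's x, y, z in cm, then the turn, a rotation vector about the tool's x, y, z in rad. A call has 1 to 5 rows; each row is the pose to reach, as a shift and turn from the pose commanded when the call began, along the tool's axes at that moment; what a row does not reach only later rows make up. A row lasts 1/8 s, in which the tool goes at most 62.5 mm and 10.7 degrees, less where a joint would pass 70% of its speed; a pose out of reach is approached as far as the arm can. A call with a gripper value outside its range is refused whole. "jaw" is the finger opening in cm, from 0 to 8.76, set as the call begins (left out, the last holds). The fingers move at their own pace and stop on an object; "squeeze" is the grip in N (left out, the last holds). Time passes only in rows, so rows that repeat a pose let the fingers close. It gives the time, the measured TCP pose, the force, the opening and the grip force at its end, in the units of the state.
- r.get_state(): the state, without advancing time (a new reading comes with each control period).
- viewer.capture(name): name is "side" or "top" or "wrist"; returns a dict with "image" (480x640x3 uint8, blue, green, red), "intrinsics" (3x3 intrinsics, pixels), "D" ([k1, k2, p1, p2, k3] as OpenCV has them; the pictures are not rectified), "camera_from_world" (4x4, takes a point from world to camera coordinates). Camera axes: x right, y up, looking along -z (the intrinsics and any distortion apply to the point x, -y, -z); pixel columns grow to the right and rows downward; lengths in m; the calibration is good to about 2 mm. A picture is of the moment at which its call begins. There is no depth.
- r.close_job(): hands the job in; it is judged then, once.
Trained networks look in the newest picture that a camera, given by its name, has taken for a name from the list of things; names that differ only in an ending like _2 or _b are one class to them, and where a whole thing is asked for, a point or a joint stands for the part that bears it (a point fixed in the world has none). Each returns a list of dicts, best first, with "score" (0 to 1); they miss things now and then, are a little off and sometimes report something else, mostly with a low value. They report only what shows in the picture. A call takes as long as a camera call.
- recognise(label, camera): "box" ([left, top, right, bottom] in pixels, round what is visible of it).
- outline_of(label, camera): "mask" (480x640 bool, what is visible of it) and "box" ([left, top, right, bottom] in pixels, round what is visible of it).
- pinpoint(label, camera): "location" ([row, column] in pixels: a listed point, or the origin of a listed thing).
The state is a dict: "time_s": time; "joints": joint angles; "qd": joint speeds; "joint_torque": joint torques, N m; "tcp_pos": TCP position; "eef_rot": TCP orientation; "contact_force": force on the tool from outside, world axes, zero at the start; "moment": the same for the moment, N m; "gripper_width": finger opening in m; "gripper_force": force on a finger pad.
Only numpy, scipy, OpenCV 4.12 (cv2) and the standard library are available. Lean on these libraries where they do the work, as an engineer would, in place of code of your own. Each camera call takes 0.05 s, during which the arm holds its last target. There are 200 camera calls.

## Working session

There is one attempt and no reset: what is moved stays moved. The work goes in short steps, Python scripts to look and compute and a tool call to move; the robot and the scene stay as the last step left them, time stands still between calls to the robot, and variables do not carry over. Pictures are saved under pics/ and viewed, at most 10 in all, crops included, and the job is handed in when it is done.

Besides the shell and the picture viewer there is one more tool, called after "Call:" as a command line: name --argument value ..., lists and objects as JSON in quotes. move_arm: Moves the arm, as the interface text tells. Its arguments: {"type":"object","properties":{"targets":{"type":"array","items":{"type":"array"}},"jaw":{"type":"number"},"squeeze":{"type":"number"}},"required":["targets"]}

```bash
mkdir -p pics; ls; cat > h.py <<'E'
import numpy as np, cv2
from plant import r, viewer, recognise, outline_of, pinpoint
def cam(n):
    return viewer.capture(n)
def ray(c,row,col):
    K=np.array(c["intrinsics"],float);D=np.array(c["D"],float)
    u=cv2.undistortPoints(np.array([[[col,row]]],float),K,D)[0,0]
    T=np.array(c["camera_from_world"]);R=T[:3,:3]
    d=R.T@np.array([u[0],-u[1],-1.0]);o=-R.T@T[:3,3]
    return o,d/np.linalg.norm(d)
def atz(c,row,col,z):
    o,d=ray(c,row,col);return o+d*(z-o[2])/d[2]
def tri(rays):
    A=np.zeros((3,3));b=np.zeros(3)
    for o,d in rays:
        P=np.eye(3)-np.outer(d,d);A+=P;b+=P@o
    p=np.linalg.solve(A,b)
    return p,[float(np.linalg.norm((np.eye(3)-np.outer(d,d))@(p-o))) for o,d in rays]
E
cat > a.py <<'E'
from h import *
np.set_printoptions(precision=4,suppress=True)
names="levelling_base knob_grip ring_grip ring_mark lock_ring bubble level_centre weigh_pan weight_200g weight_100g scoop blue_pen".split()
C={n:cam(n) for n in("side","top","wrist")}
for n in C: cv2.imwrite(f"pics/{n}0.png",C[n]["image"])
for l in names:
    rs=[]
    for n in ("side","top"):
        p=pinpoint(l,n)
        if p: print(l,n,np.round(p[0]["location"],1),round(p[0]["score"],2)); rs.append(ray(C[n],*p[0]["location"]))
    if len(rs)>1: print("  ",*tri(rs))
print(r.get_state())
E
python3 a.py
```

```text
pics
levelling_base side [243.6 311.4] 0.72
levelling_base top [247.1 247.3] 0.71
   [ 0.4774  0.1171 -0.0054] [0.0005305365370176188, 0.0005305365370177726]
knob_grip side [212.2 315.3] 0.54
knob_grip top [235.5 243.6] 0.57
   [0.487  0.1158 0.0743] [0.0007431006421400395, 0.0007431006421401635]
ring_grip side [225.9 313.4] 0.86
ring_grip top [240.4 249.9] 0.97
   [0.4825 0.1073 0.0453] [0.0007890719808562616, 0.000789071980856291]
ring_mark side [224.3 307. ] 0.63
ring_mark top [248.6 257.3] 0.95
   [0.4672 0.0927 0.0573] [0.0008067148992366535, 0.0008067148992365701]
lock_ring side [227.8 317.7] 0.82
lock_ring top [239.7 248.5] 0.85
   [0.4885 0.1109 0.0376] [0.0026673918303853923, 0.0026673918303854655]
bubble top [197.7 202.5] 0.35
level_centre top [199.6 203.8] 0.59
weigh_pan side [185.3 376.9] 0.96
weigh_pan top [157.  187.9] 0.89
   [0.6298 0.2156 0.0893] [0.001388980446876806, 0.0013889804468768666]
weight_200g side [298.7 356.7] 0.65
weight_200g top [206.8 357. ] 0.49
   [ 0.5585 -0.0978 -0.0009] [0.0016785121795758599, 0.0016785121795761806]
weight_100g side [338.  348.2] 
[... 184 characters left out ...]
 -0.2456  0.003 ] [0.00269466115687728, 0.00269466115687731]
blue_pen side [212.1 315.6] 0.75
blue_pen top [300.7 372.8] 0.65
   [ 0.4253 -0.0977  0.184 ] [0.05860885734050726, 0.05860885734050721]
{'time_s': 1.35, 'joints': array([-57.7491,  20.5471,   0.6829,  -0.0025, -70.1378, -16.5071]), 'qd': array([-0.0374,  0.0108,  0.0591, -0.0312, -0.0082, -0.0625]), 'joint_torque': array([  0.0005, -58.2395,  29.3305,   7.0022,   0.0125,   0.    ]), 'tcp_pos': array([ 0.1831, -0.6496,  0.2266]), 'eef_rot': array([ 179.9974,    0.0016, -164.257 ]), 'contact_force': array([0.1246, 0.0345, 0.3543]), 'moment': array([0.0365, 0.0558, 0.0071]), 'gripper_force': 0.0, 'gripper_width': 0.08772914769738643}
```

View pictures.

View pics/top0.png

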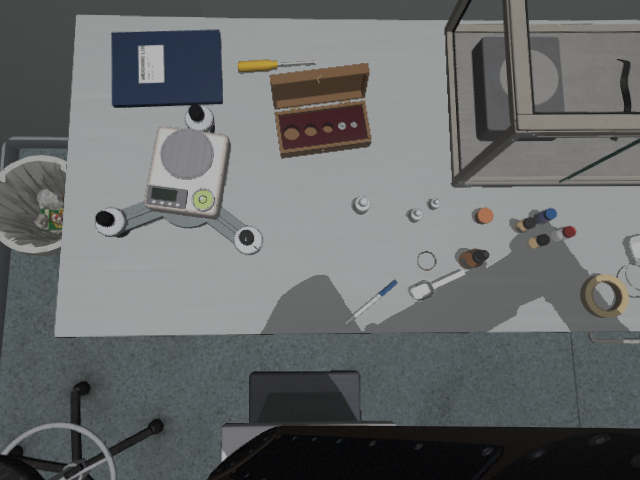

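View pics/side0.png

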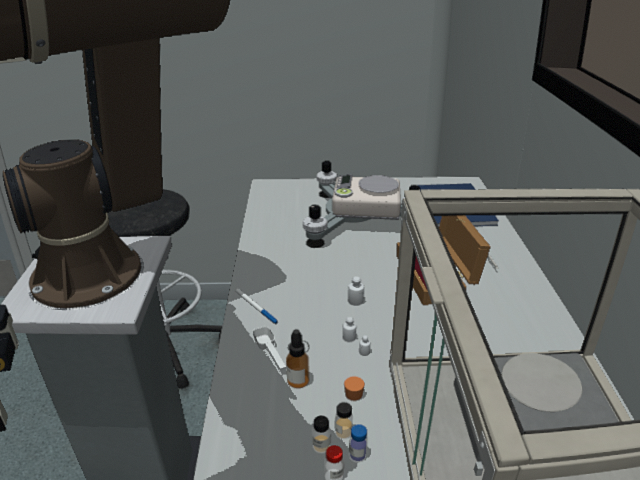

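The top view shows the front right post at about (col 248, row 238), with the level at (203, 199) and the pan at (187, 153). The side view shows the knob and ring at (315, 212/226), clear of the weights. Next I'll work out a wrist viewing pose.

```bash
cat >> h.py <<'E'
from scipy.spatial.transform import Rotation as Ro
def goal(x,y,z,yaw):
    s=r.get_state();R=Ro.from_euler('xyz',s["eef_rot"],degrees=True)
    G=Ro.from_euler('xyz',[180,0,yaw],degrees=True)
    print("t",round(s["time_s"],2),"shift cm",np.round(R.inv().apply(np.array([x,y,z])-s["tcp_pos"])*100,2),"turn",np.round((R.inv()*G).as_rotvec(),3),"j",np.round(s["joints"],1))
E
python3 - <<'E'
from h import *
np.set_printoptions(precision=4,suppress=True)
c=cam("wrist");s=r.get_state();T=np.array(c["camera_from_world"]);R=Ro.from_euler('xyz',s["eef_rot"],degrees=True).as_matrix()
print("cam pos in tool",R.T@(-T[:3,:3].T@T[:3,3]-s["tcp_pos"]),"look dir in tool",R.T@T[:3,:3].T@[0,0,-1],"K",c["intrinsics"])
goal(.44,.08,.25,-80)
E
```

```text
cam pos in tool [ 0.0739 -0.0003 -0.1598] look dir in tool [-0.2751 -0.0004  0.9614] K [[420.6696   0.     325.3373]
 [  0.     420.6696 237.3275]
 [  0.       0.       1.    ]]
t 1.4 shift cm [-44.52  63.26  -2.34] turn [ 0.     0.    -1.471] j [-57.7  20.5   0.7  -0.  -70.1 -16.5]
```

```bash
python3 - <<'E'
import numpy as np
from scipy.spatial.transform import Rotation as Ro
a=np.array([.1831,-.6496,.2266]);b=np.array([.50,.13,.21])
y=[-164.26,-112,-60,-8,44,70];f=[0,.3,.6,.85,1,1]
for i in range(5):
    R=Ro.from_euler('xyz',[180,0,y[i]],degrees=True);d=R.inv().apply((b-a)*(f[i+1]-f[i]))*100
    print(np.round(d,1),-np.radians(y[i+1]-y[i]))
E
```

```text
[-15.5  19.9   0.5] -0.9121090670922365
[-25.2  -0.1   0.5] -0.9075712110370514
[-12.9 -16.6   0.4] -0.9075712110370514
[  3.1 -12.2   0.2] -0.9075712110370514
[0. 0. 0.] -0.4537856055185257
```

Call:
move_arm --targets '[[[-15.5,19.9,0],[0,0,-0.91]],[[-15.5,19.9,0],[0,0,-0.91]],[[-15.5,19.9,0],[0,0,-0.91]],[[-15.5,19.9,0],[0,0,-0.91]],[[-15.5,19.9,0],[0,0,-0.91]]]'

```text
time_s: 2.02
tcp_pos: [0.2796, -0.4131, 0.2275]
eef_rot: [-179.9, 0.0, -111.5]
contact_force: [0.2, -1.2, -0.2]
gripper_width: 0.0876
gripper_force: 0.0
```

Call:
move_arm --targets '[[[-25.2,0,0],[0,0,-0.91]],[[-25.2,0,0],[0,0,-0.91]],[[-25.2,0,0],[0,0,-0.91]],[[-25.2,0,0],[0,0,-0.91]],[[-25.2,0,0],[0,0,-0.91]]]'

```text
time_s: 2.65
tcp_pos: [0.3749, -0.1791, 0.2272]
eef_rot: [-179.9, -0.0, -59.3]
contact_force: [-0.5, -0.7, -0.3]
gripper_width: 0.0877
gripper_force: 0.0
```

Call:
move_arm --targets '[[[-12.9,-16.6,0],[0,0,-0.91]],[[-12.9,-16.6,0],[0,0,-0.91]],[[-12.9,-16.6,0],[0,0,-0.91]],[[-12.9,-16.6,0],[0,0,-0.91]],[[-12.9,-16.6,0],[0,0,-0.91]]]'

```text
time_s: 3.28
tcp_pos: [0.453, 0.014, 0.2265]
eef_rot: [180.0, -0.0, -7.4]
contact_force: [-0.3, 0.6, 0.2]
gripper_width: 0.0877
gripper_force: 0.0
```

Call:
move_arm --targets '[[[3.1,-12.2,0],[0,0,-0.91]],[[3.1,-12.2,0],[0,0,-0.91]],[[3.1,-12.2,0],[0,0,-0.91]],[[3.1,-12.2,0],[0,0,-0.91]],[[3.1,-12.2,0],[0,0,-0.91]]]'

```text
time_s: 3.9
tcp_pos: [0.4997, 0.129, 0.2265]
eef_rot: [-180.0, 0.0, 44.7]
contact_force: [-0.7, 0.2, 0.2]
gripper_width: 0.0876
gripper_force: 0.0
```

```bash
cat > see.py <<'E'
from h import *
import sys
np.set_printoptions(precision=4,suppress=True)
def look(tag,labels=("knob_grip","ring_grip","ring_mark","bubble","level_centre","levelling_base")):
    c=cam("wrist");cv2.imwrite(f"pics/{tag}.png",c["image"])
    out={}
    for l in labels:
        p=pinpoint(l,"wrist")
        if p: out[l]=ray(c,*p[0]["location"]);print(l,np.round(p[0]["location"],1),round(p[0]["score"],2))
    return c,out
H=dict(knob_grip=.079,ring_grip=.05,ring_mark=.058,bubble=.0905,level_centre=.091,levelling_base=0)
if __name__=="__main__":
    c,o=look(sys.argv[1])
    for l,(p,d) in o.items(): print(l,p+d*(H[l]-p[2])/d[2])
    import pickle;pickle.dump(o,open(sys.argv[1]+".pkl","wb"))
    goal(.483,.113,.2,70)
E
python3 see.py v1
```

```text
knob_grip [253. 328.] 0.96
ring_grip [239.6 330.7] 0.95
ring_mark [270.2 328.5] 0.76
bubble [104.9 317.3] 0.4
level_centre [112.7 316.5] 0.67
levelling_base [226.1 328.4] 0.77
knob_grip [0.4829 0.1088 0.079 ]
ring_grip [0.4862 0.1086 0.05  ]
ring_mark [0.4677 0.0929 0.058 ]
bubble [0.5551 0.1906 0.0905]
level_centre [0.551  0.1874 0.091 ]
levelling_base [0.4841 0.1088 0.    ]
t 4.25 shift cm [-2.3  -0.04  2.67] turn [ 0.    -0.    -0.451] j [ 36.3   5.5 -19.1   0.  -65.4  97.9]
```

```bash
python3 -c "
import cv2;i=cv2.imread('pics/v1.png')[60:310,220:440];cv2.imwrite('pics/v1c.png',cv2.resize(i,None,fx=2.4,fy=2.4,interpolation=2))"
```

```text
(no output)
```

View pics/v1c.png

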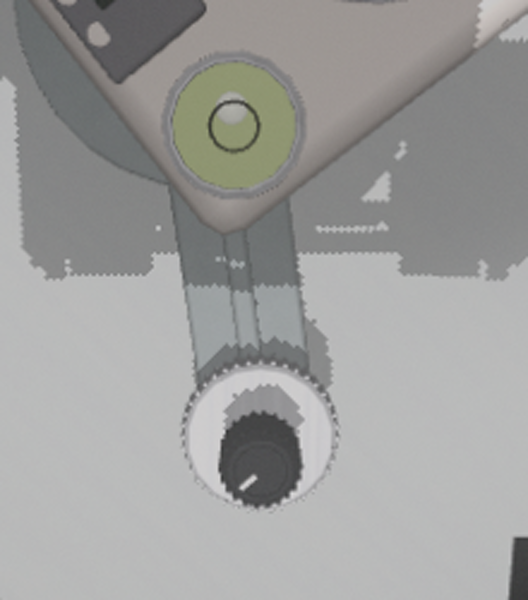

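Call:
move_arm --targets '[[[-2.6,-0.4,6],[0,0,-0.45]],[[-2.6,-0.4,6],[0,0,-0.45]],[[-2.6,-0.4,6],[0,0,-0.45]],[[-2.6,-0.4,6],[0,0,-0.45]]]'

```text
time_s: 4.75
tcp_pos: [0.4784, 0.1135, 0.1666]
eef_rot: [180.0, -0.0, 70.0]
contact_force: [0.5, -0.1, 0.4]
gripper_width: 0.0878
gripper_force: 0.0
```

```bash
python3 see.py v2; python3 - <<'E'
from h import *
import pickle
a=pickle.load(open("v1.pkl","rb"));b=pickle.load(open("v2.pkl","rb"))
for k in a:
    if k in b: print(k,*tri([a[k],b[k]]))
E
```

```text
knob_grip [245.6 335.6] 0.76
ring_grip [232.9 336.9] 0.88
ring_mark [265.7 319.6] 0.58
bubble [ 70.5 409.4] 0.67
level_centre [ 79.3 406.7] 0.94
levelling_base [216.9 335. ] 0.71
knob_grip [0.4841 0.1092 0.079 ]
ring_grip [0.4856 0.1087 0.05  ]
ring_mark [0.4674 0.0932 0.058 ]
bubble [0.5546 0.1907 0.0905]
level_centre [0.5518 0.1869 0.091 ]
levelling_base [0.4852 0.1083 0.    ]
t 5.1 shift cm [ 0.11  0.45 -3.34] turn [ 0.    -0.     0.001] j [ 36.3   6.1 -26.9  -0.  -57.  123.7]
knob_grip [0.48444663 0.11059081 0.08508388] [0.0004260798667688336, 0.00042607986676885206]
ring_grip [0.48537393 0.10773552 0.04614314] [2.61029605859942e-05, 2.6102960585979935e-05]
ring_mark [0.4670642  0.09231464 0.05552762] [6.26277018674526e-05, 6.262770186741158e-05]
bubble [0.55509621 0.19073706 0.08811599] [4.109430093279777e-05, 4.109430093271031e-05]
level_centre [0.55106737 0.18709244 0.09454767] [0.00024780618188964955, 0.00024780618188965237]
levelling_base [0.48583271 0.11053968 0.00970128] [4.8524067039770475e-05, 4.852406703976323e-05]
```

The close view shows the bubble about 5 mm off the black circle, on the side away from the post. That needs roughly 1.7 rad clockwise. I'll turn to a starting yaw, descend on the knob and grip it.

Call:
move_arm --targets '[[[-0.2,0.7,1],[0,0,-0.61]],[[-0.2,0.7,1],[0,0,-0.61]],[[-0.2,0.7,3],[0,0,-0.61]],[[-0.2,0.7,5],[0,0,-0.61]],[[-0.2,0.7,5],[0,0,-0.61]]]' --jaw 5

```text
time_s: 5.72
tcp_pos: [0.4833, 0.1086, 0.1154]
eef_rot: [-179.8, 0.0, 105.0]
contact_force: [0.2, 0.0, 0.6]
gripper_width: 0.0509
gripper_force: 0.0
```

```bash
python3 see.py v3|tail -7;python3 - <<'E'
from h import *
import pickle
a,b,c=[pickle.load(open(f"v{i}.pkl","rb")) for i in (1,2,3)]
for k in c:
  if k in a: print(k,*tri([a[k],b[k],c[k]]))
E
```

```text
knob_grip [0.484  0.1092 0.079 ]
ring_grip [0.4865 0.1106 0.05  ]
ring_mark [0.4666 0.0929 0.058 ]
bubble [0.5565 0.1905 0.0905]
level_centre [0.5528 0.1867 0.091 ]
levelling_base [0.4871 0.1095 0.    ]
t 6.08 shift cm [ 0.39 -0.05 -8.27] turn [ 0.001 -0.001  0.611] j [ 35.4   9.7 -30.1   0.  -50.2 159.6]
knob_grip [0.48387458 0.10980097 0.0815856 ] [0.0005749006272092654, 0.00047637990217686774, 0.0002913607939464821]
ring_grip [0.48609994 0.10918725 0.04951434] [0.0006841031893514914, 0.000741384782877281, 0.0013348397377237623]
ring_mark [0.46678102 0.0918829  0.05463305] [0.00012946371559326343, 0.00025649628553567794, 0.0003630042245164852]
bubble [0.5546734  0.19047677 0.0934659 ] [0.0003910359102711545, 0.0007129746483500119, 0.00037494465783721677]
level_centre [0.55106538 0.18693569 0.09466784] [0.0004019914644003543, 9.720625509005667e-05, 0.00030955371008362304]
levelling_base [0.48603615 0.11114382 0.01019105] [0.0004650334258717249, 0.0005565733938531282, 0.0010182094295394797]
```

Call:
move_arm --targets '[[[0.05,0.1,2.5],[0,0,0]],[[0.05,0.1,5.0],[0,0,0]],[[0.05,0.1,5.0],[0,0,0]]]'

```text
time_s: 6.45
tcp_pos: [0.484, 0.1093, 0.0655]
eef_rot: [-179.8, 0.1, 105.0]
contact_force: [0.2, 0.1, -0.2]
gripper_width: 0.05
gripper_force: 0.0
```

Call:
move_arm --targets '[[[0,0,0],[0,0,0]],[[0,0,0],[0,0,0]],[[0,0,0],[0,0,0]],[[0,0,0],[0,0,0]]]' --jaw 1.5 --squeeze 15

```text
time_s: 6.95
tcp_pos: [0.4845, 0.1098, 0.0672]
eef_rot: [-180.0, -0.0, 105.0]
contact_force: [-4.3, 0.0, 6.4]
gripper_width: 0.0258
gripper_force: 15.0
```

Call:
move_arm --targets '[[[0,0,-0.15],[0,0,0]],[[0,0,-0.15],[0,0,0.17]],[[0,0,-0.15],[0,0,0.35]],[[0,0,-0.15],[0,0,0.52]],[[0,0,-0.15],[0,0,0.7]]]'

```text
time_s: 7.58
tcp_pos: [0.4839, 0.1098, 0.0673]
eef_rot: [-179.9, 0.1, 64.6]
contact_force: [-3.6, 3.3, -5.7]
gripper_width: 0.0256
gripper_force: 15.0
```

Call:
move_arm --targets '[[[0,0,0],[0,0,0.15]],[[0,0,0],[0,0,0.3]],[[0,0,0],[0,0,0.45]],[[0,0,0],[0,0,0.6]],[[0,0,0],[0,0,0.6]]]'

```text
time_s: 8.2
tcp_pos: [0.4834, 0.1102, 0.0673]
eef_rot: [-179.9, 0.1, 30.4]
contact_force: [-4.9, 6.0, -5.3]
gripper_width: 0.026
gripper_force: 15.0
```

```bash
python3 see.py v4; python3 -c "
import cv2;i=cv2.imread('pics/v4.png');cv2.imwrite('pics/v4c.png',i)"
```

```text
knob_grip [317.  323.8] 0.88
ring_grip [287.5 328.7] 0.58
bubble [ 35.  213.3] 0.81
level_centre [ 37.7 213.5] 0.75
levelling_base [255.2 326.5] 0.96
knob_grip [0.4834 0.1103 0.079 ]
ring_grip [0.4845 0.1085 0.05  ]
bubble [0.5522 0.1892 0.0905]
level_centre [0.5515 0.1886 0.091 ]
levelling_base [0.4829 0.1087 0.    ]
t 8.55 shift cm [  0.08  -0.29 -13.27] turn [-0.002  0.001 -0.689] j [ 35.5  13.6 -33.2  -0.1 -43.3  85.1]
```

View pics/v4c.png

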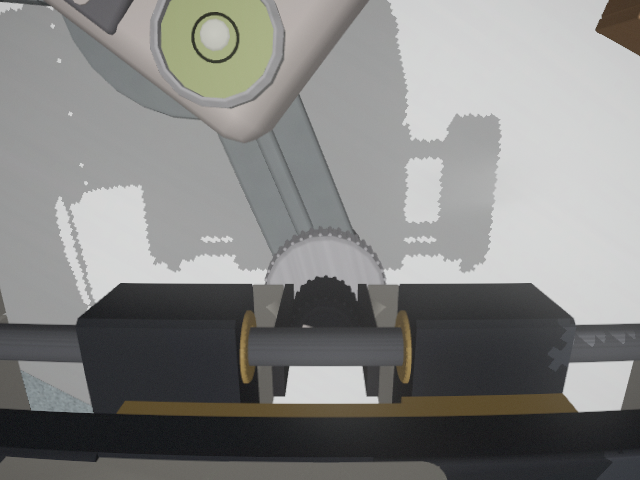

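The bubble at (214, 34) is nearly in the circle centred at (215, 38), about 1 mm short. I'll measure it by image processing.

```bash
cat > bub.py <<'E'
from h import *
import sys
def bub(c,guess):
    img=c["image"];K=np.array(c["intrinsics"],float)
    # rectify level plane to a metric patch 10 px/mm around guess (40 mm)
    n=400;T=np.array(c["camera_from_world"]);g=np.array(guess)
    ii,jj=np.mgrid[0:n,0:n];P=np.stack([g[0]+(ii-200)/10000.,g[1]+(jj-200)/10000.,np.full(ii.shape,g[2])],-1).reshape(-1,3)
    q=P@T[:3,:3].T+T[:3,3];q=q*[1,-1,-1]
    px,_=cv2.projectPoints(q,np.zeros(3),np.zeros(3),K,np.array(c["D"],float))
    px=px.reshape(n,n,2).astype(np.float32)
    return cv2.remap(img,px[...,0],px[...,1],cv2.INTER_LINEAR)
if __name__=="__main__":
    c=cam("wrist");p=bub(c,[.5518,.1885,.091]);cv2.imwrite(f"pics/b_{sys.argv[1]}.png",p)
    h=p.astype(int)
    yy,xx=np.mgrid[0:400,0:400];near=(yy-200)**2+(xx-200)**2<160**2
    dark=((h.max(2)<75)&near).astype(np.uint8)
    pale=((h[...,0]>150)&near).astype(np.uint8)
    for nme,m in (("circle",dark),("bubble",pale)):
        cs,_=cv2.findContours(m,cv2.RETR_EXTERNAL,cv2.CHAIN_APPROX_NONE)
        for k in sorted(cs,key=cv2.contourArea)[-2:]:
            if len(k)>5: print(nme,"area",cv2.contourArea(k),"circ (col,row) mm",np.round(np.array(cv2.fitEllipse(k)[0])/10-20,2),np.round(np.array(cv2.fitEllipse(k)[1])/10,1))
    s=r.get_state();print(s["time_s"],s["moment"],s["contact_force"])
E
python3 bub.py 1
```

```text
circle area 8835.0 circ (col,row) mm [ 6.37 11.11] [ 5.6 24.3]
circle area 15861.0 circ (col,row) mm [-0.15 -0.01] [14.1 14.3]
bubble area 6347.0 circ (col,row) mm [0.35 0.69] [9. 9.]
8.6 [ 1.94497788  2.23306822 -0.07089323] [-6.15990992  5.58743748 -4.80077778]
```

View pics/b_1.png

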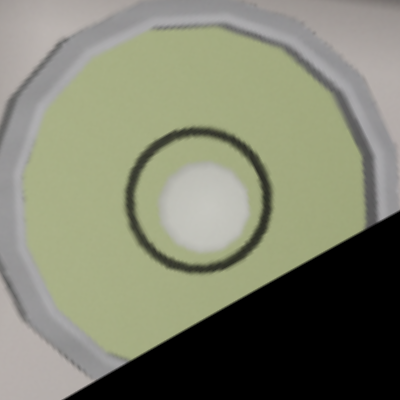

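Call:
move_arm --targets '[[[0,0,0.07],[0,0,0.15]],[[0,0,0.07],[0,0,0.29]],[[0,0,0.07],[0,0,0.29]],[[0,0,0.07],[0,0,0.29]]]'

```text
time_s: 9.1
tcp_pos: [0.4834, 0.1104, 0.0673]
eef_rot: [-179.9, 0.1, 13.9]
contact_force: [-9.2, 6.8, 3.2]
gripper_width: 0.0251
gripper_force: 15.0
```

```bash
python3 bub.py 2; python3 see.py v5|grep -E "ring_mark|t "
```

```text
circle area 15959.5 circ (col,row) mm [ 0.28 -0.11] [14.2 14.3]
bubble area 6298.0 circ (col,row) mm [-0.06  0.12] [8.9 9. ]
9.15 [ 2.53570409  3.65375411 -0.07574236] [-9.40602611  7.3353289   3.06269769]
ring_mark [320.5 325.7] 0.46
ring_mark [0.4717 0.107  0.058 ]
t 9.5 shift cm [ -0.01  -0.27 -13.27] turn [-0.002  0.001 -0.979] j [ 35.5  13.6 -33.2  -0.2 -43.3  68.5]
```

The bubble is now about 0.4 mm from centre. Next I'll release and rise, turn back to the starting yaw, and check the ring mark.

Call:
move_arm --targets '[[[0,0,0],[0,0,0]],[[0,0,0],[0,0,0]],[[0,0,-2],[0,0,0]],[[0,0,-7],[0,0,0]],[[0,0,-7],[0,0,-0.15]]]' --jaw 5

```text
time_s: 10.12
tcp_pos: [0.4877, 0.111, 0.1413]
eef_rot: [-180.0, -0.4, 22.7]
contact_force: [0.7, -0.7, -0.9]
gripper_width: 0.0497
gripper_force: 0.0
```

Call:
move_arm --targets '[[[0,0,0],[0,0,-0.9]],[[0,0,0],[0,0,-0.9]],[[0,0,0],[0,0,-0.9]],[[0,0,0],[0,0,-0.9]],[[0,0,0],[0,0,-0.9]]]' --jaw 7.4

```text
time_s: 10.75
tcp_pos: [0.4854, 0.1098, 0.1376]
eef_rot: [180.0, -0.0, 74.4]
contact_force: [0.6, -1.2, -0.4]
gripper_width: 0.0738
gripper_force: 0.0
```

```bash
python3 see.py v6; python3 bub.py 3; python3 -c "
from h import *
goal(.4843,.1107,.08,100)"
```

```text
knob_grip [258.7 322.3] 0.84
ring_mark [277.  302.7] 0.71
bubble [ 77.9 418.7] 0.74
level_centre [ 76.7 416.7] 0.75
knob_grip [0.4842 0.1095 0.079 ]
ring_mark [0.4674 0.0945 0.058 ]
bubble [0.5528 0.1869 0.0905]
level_centre [0.5519 0.1877 0.091 ]
t 11.1 shift cm [ 0.24 -0.29 -6.26] turn [ 0.    -0.     0.069] j [ 35.4   8.4 -28.5   0.  -53.1 128.5]
circle area 1520.0 circ (col,row) mm [-0.76  0.5 ] [13.7 13.7]
bubble area 5383.5 circ (col,row) mm [-0.55  0.44] [8.2 8.3]
11.15 [-0.19251493  0.06985846 -0.00903991] [ 0.31875609 -0.00821735  0.67247697]
t 11.15 shift cm [ 0.05 -0.1   5.74] turn [ 0.     0.    -0.454] j [ 35.5   8.4 -28.5   0.  -53.1 128.5]
```

View pics/v6.png

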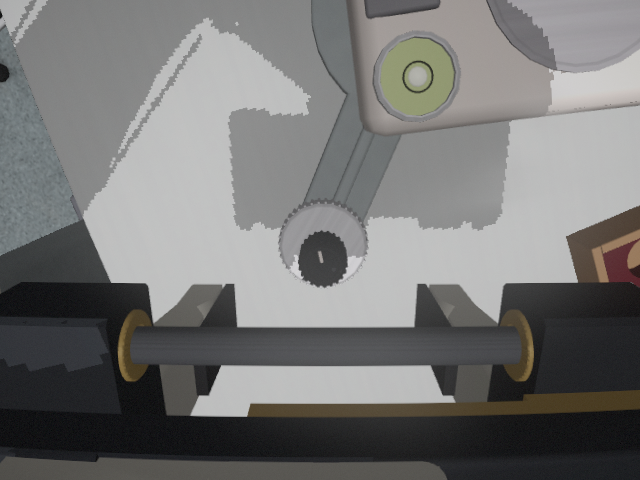

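The bubble at (418, 76) is centred in its circle and the ring mark hasn't moved. Now I'll descend on the lock ring and grip it.

Call:
move_arm --targets '[[[0.05,-0.1,2],[0,0,-0.15]],[[0.05,-0.1,4],[0,0,-0.3]],[[0.05,-0.1,6],[0,0,-0.45]],[[0.05,-0.1,8.5],[0,0,-0.45]],[[0.05,-0.1,9.6],[0,0,-0.45]]]'

```text
time_s: 11.78
tcp_pos: [0.4837, 0.1103, 0.0402]
eef_rot: [-179.9, 0.0, 99.8]
contact_force: [-0.5, 0.2, 0.8]
gripper_width: 0.0741
gripper_force: 0.0
```

Call:
move_arm --targets '[[[0,0,0],[0,0,0]],[[0,0,0],[0,0,0]],[[0,0,0],[0,0,0]],[[0,0,0],[0,0,0]]]' --jaw 4.2 --squeeze 35

```text
time_s: 12.28
tcp_pos: [0.4843, 0.1109, 0.042]
eef_rot: [180.0, -0.0, 99.9]
contact_force: [-3.6, 0.7, 3.5]
gripper_width: 0.0531
gripper_force: 35.0
```

```bash
cat > st.py <<'E'
from h import *
s=r.get_state();R=Ro.from_euler('xyz',s["eef_rot"],degrees=True)
print(round(s["time_s"],2),np.round(s["tcp_pos"],4),"yaw",round(s["eef_rot"][2],1),"F tool",np.round(R.inv().apply(s["contact_force"]),1),"M",np.round(s["moment"],3),round(s["gripper_width"],4),round(s["gripper_force"],1),"j6",round(s["joints"][5],1))
E
python3 st.py
```

```text
12.28 [0.4843 0.1109 0.042 ] yaw 99.9 F tool [ 1.3 -3.4 -3.5] M [ 0.278  1.172 -0.066] 0.0531 35.0 j6 154.3
```

Call:
move_arm --targets '[[[0,0,0],[0,0,0.1]],[[0,0,0],[0,0,0.2]],[[0,0,0],[0,0,0.3]],[[0,0,0],[0,0,0.4]],[[0,0,0],[0,0,0.5]]]'

```text
time_s: 12.9
tcp_pos: [0.4843, 0.1109, 0.0418]
eef_rot: [180.0, -0.0, 71.1]
contact_force: [-2.8, 0.5, 3.1]
gripper_width: 0.0533
gripper_force: 35.0
```

```bash
python3 st.py
```

```text
12.9 [0.4843 0.1109 0.0418] yaw 71.1 F tool [-0.5 -2.8 -3.1] M [0.171 0.877 0.13 ] 0.0533 35.0 j6 125.5
```

Call:
move_arm --targets '[[[0,0,0],[0,0,0.07]],[[0,0,0],[0,0,0.14]],[[0,0,0],[0,0,0.2]]]'

```text
time_s: 13.28
tcp_pos: [0.4843, 0.1109, 0.0417]
eef_rot: [180.0, -0.0, 59.7]
contact_force: [-2.3, 1.1, 1.6]
gripper_width: 0.0531
gripper_force: 35.0
```

```bash
python3 st.py
```

```text
13.28 [0.4843 0.1109 0.0417] yaw 59.7 F tool [-0.3 -2.5 -1.6] M [0.111 0.701 0.104] 0.0531 35.0 j6 114.1
```

Call:
move_arm --targets '[[[0,0,0.01],[0,0,0.07]],[[0,0,0.01],[0,0,0.14]],[[0,0,0.01],[0,0,0.2]]]'

```text
time_s: 13.65
tcp_pos: [0.4844, 0.1108, 0.0416]
eef_rot: [180.0, -0.0, 48.2]
contact_force: [-1.3, 0.2, 1.2]
gripper_width: 0.053
gripper_force: 35.0
```

```bash
python3 st.py
```

```text
13.65 [0.4844 0.1108 0.0416] yaw 48.2 F tool [-0.7 -1.1 -1.2] M [0.116 0.695 0.163] 0.053 35.0 j6 102.6
```

Call:
move_arm --targets '[[[0,0,0.01],[0,0,0.05]],[[0,0,0.01],[0,0,0.1]],[[0,0,0.01],[0,0,0.15]]]'

```text
time_s: 14.02
tcp_pos: [0.4844, 0.1109, 0.0415]
eef_rot: [180.0, -0.0, 39.7]
contact_force: [-2.1, 0.2, 1.4]
gripper_width: 0.0531
gripper_force: 35.0
```

```bash
python3 st.py
```

```text
14.03 [0.4844 0.1109 0.0415] yaw 39.7 F tool [-1.5 -1.5 -1.4] M [0.21  0.791 0.207] 0.0531 35.0 j6 94.0
```

Call:
move_arm --targets '[[[0,0,0.01],[0,0,0.05]],[[0,0,0.01],[0,0,0.1]],[[0,0,0.01],[0,0,0.1]]]'

```text
time_s: 14.4
tcp_pos: [0.4844, 0.1109, 0.0414]
eef_rot: [180.0, -0.0, 34.0]
contact_force: [-2.4, 0.6, 3.7]
gripper_width: 0.0536
gripper_force: 35.0
```

```bash
python3 st.py
```

```text
14.4 [0.4844 0.1109 0.0414] yaw 34.0 F tool [-1.7 -1.9 -3.7] M [0.188 0.876 0.063] 0.0536 35.0 j6 88.4
```

Call:
move_arm --targets '[[[0,0,0.01],[0,0,0.05]],[[0,0,0.01],[0,0,0.1]]]'

```text
time_s: 14.65
tcp_pos: [0.4845, 0.1109, 0.0414]
eef_rot: [180.0, -0.0, 28.3]
contact_force: [-1.9, 0.7, 4.2]
gripper_width: 0.0531
gripper_force: 35.0
```

```bash
python3 st.py
```

```text
14.65 [0.4845 0.1109 0.0414] yaw 28.3 F tool [-1.4 -1.5 -4.2] M [0.284 0.996 0.346] 0.0531 35.0 j6 82.7
```

Call:
move_arm --targets '[[[0,0,0.01],[0,0,0.05]],[[0,0,0.01],[0,0,0.1]]]'

```text
time_s: 14.9
tcp_pos: [0.4845, 0.1109, 0.0414]
eef_rot: [180.0, -0.0, 22.6]
contact_force: [-1.8, 0.3, 5.2]
gripper_width: 0.0532
gripper_force: 35.0
```

```bash
python3 st.py
```

```text
14.9 [0.4845 0.1109 0.0414] yaw 22.6 F tool [-1.6 -0.9 -5.2] M [0.105 1.018 0.385] 0.0532 35.0 j6 76.9
```

Call:
move_arm --targets '[[[0,0,0.01],[0,0,0.05]],[[0,0,0.01],[0,0,0.1]]]'

```text
time_s: 15.15
tcp_pos: [0.4845, 0.1109, 0.0413]
eef_rot: [180.0, -0.0, 16.8]
contact_force: [-2.5, 1.3, 5.4]
gripper_width: 0.0532
gripper_force: 35.0
```

```bash
python3 st.py
```

```text
15.15 [0.4845 0.1109 0.0413] yaw 16.8 F tool [-2.  -2.  -5.4] M [0.154 1.091 0.474] 0.0532 35.0 j6 71.2
```

The moment is about 0.47 N m, roughly 0.35 beyond the drag, so the ring has nipped up. I'll release and withdraw.

Call:
move_arm --targets '[[[0,0,0],[0,0,0]],[[0,0,0],[0,0,0]],[[0,0,0],[0,0,0]],[[0,0,0],[0,0,0]]]' --jaw 7.4

```text
time_s: 15.65
tcp_pos: [0.4842, 0.1107, 0.0407]
eef_rot: [180.0, 0.0, 16.8]
contact_force: [0.9, 0.3, 1.2]
gripper_width: 0.074
gripper_force: 0.0
```

Call:
move_arm --targets '[[[0,0,-2],[0,0,0]],[[0,0,-5],[0,0,0]],[[0,0,-9],[0,0,-0.17]],[[0,0,-11],[0,0,-0.35]],[[0,0,-11],[0,0,-0.5]]]'

```text
time_s: 16.27
tcp_pos: [0.4852, 0.1113, 0.1527]
eef_rot: [179.9, -0.2, 45.8]
contact_force: [-0.2, -0.4, -0.1]
gripper_width: 0.0742
gripper_force: 0.0
```

```bash
python3 see.py v7; python3 bub.py 4; python3 st.py
```

```text
knob_grip [253.4 325.5] 0.77
ring_grip [239.8 324.6] 0.75
ring_mark [259.5 287.5] 0.59
bubble [225.5 326.1] 0.67
level_centre [ 64.1 308.4] 0.98
levelling_base [221.4 327.2] 0.62
knob_grip [0.4844 0.1093 0.079 ]
ring_grip [0.4839 0.1096 0.05  ]
ring_mark [0.4593 0.1184 0.058 ]
bubble [0.4983 0.1233 0.0905]
level_centre [0.5498 0.1888 0.091 ]
levelling_base [0.4854 0.1084 0.    ]
t 16.62 shift cm [ 0.09 -0.25 -4.96] turn [-0.     0.001 -0.431] j [ 35.6   7.6 -27.6  -0.  -54.9  99.7]
circle area 172.0 circ (col,row) mm [-6.66  1.7 ] [1.2 5.2]
circle area 878.0 circ (col,row) mm [-0.52  0.11] [13.5 13.7]
bubble area 5336.5 circ (col,row) mm [-0.46  0.27] [8.2 8.3]
16.675 [-0.17118347  0.1378865   0.0319304 ] [ 0.41307824 -0.39484899 -0.51009414]
16.68 [0.4841 0.1106 0.1504] yaw 45.4 F tool [0.  0.6 0.5] M [-0.171  0.138  0.032] 0.0738 0.0 j6 99.8
```

View pics/v7.png

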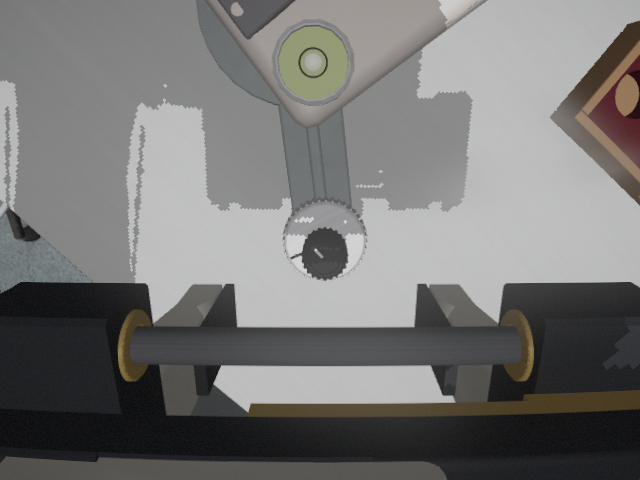

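The bubble at (313, 62) is centred to about 0.2 mm. The ring mark at (288, 259) shows a net turn of about 64°, which fits the expected ease-back. The arm is clear of everything, so I'm handing in.

```bash
python3 -c "
from plant import r
print(r.close_job())"
```

```text
the job is handed in; nothing more can be done
None
```

The job is handed in, with no verdict returned: the bubble measured about 0.2 mm off centre, the lock ring was nipped up to about 0.35 N m beyond its drag, and the arm was clear of everything.

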